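Lock out the panel isolator

TASK

Isolate the machine before it is worked on: on the larger switch box, the one with the flat steel lockout hasp, turn the black bar handle anticlockwise a full quarter turn to off, so that it lies across the box. Then swing the hasp out clockwise by its stud until it stands square out over the edge of the box, its padlock hole clear of it, and let go. Leave the small low switch box as it is.

Things in the scene. Friction and masses are not known exactly. Their poses are not given: they have to be found in the camera images.
- isolator: Larger of two grey switch boxes, fixed on the bench face up, 110 x 150 (its y) x 62 mm high, yaw within 0.45 rad. Origin: centre of its underside, z up. In its frame the handle's vertical axis is at x 0, y -32 mm; the hasp's rivet at x +30, y +45 mm. Two cable glands stick out of its +x side (to 76 mm, below 40 mm height).
- isolator_handle (a joint): Isolator's black bar handle, rad. 0 = on, bar along the box's y (long side); grows anticlockwise from above to a stop at 1.57 = off, bar along the box's x. Starts at 0 to 0.2. Bar 70 mm long, 16 wide, centred on its axis, top 100 mm above the box's origin, flat sides free down to 72 mm (34 mm round hub below). Light friction, 0.06 N m; stays where left.
- isolator_hasp (a joint): Isolator's steel hasp on its vertical rivet, rad. 0 = folded, pointing from the rivet along the box's -x; grows clockwise from above; 1.57 = pointing along +y past the box's end (stop 1.60). Starts at 0 to 0.15. Leaf 18 mm wide, top 69 mm above the origin; upright round stud, 14 mm dia, 60 mm from the rivet, top 98 mm; hole 43 mm from the rivet. Friction 0.03 N m; stays.
- small_switch_knob (a joint): Short black knob (40 mm bar) on the other, smaller switch box (84 x 84 mm, 34 mm high, knob top at 54 mm, no hasp), rad. 0 = on, as it starts and must stay; grows anticlockwise. Its centre is 14 to 22 cm from that of the isolator, either nearer the robot or farther away.

How it is judged:
By the outcome, as a careful person would: the job done as asked, in the order asked, and still so for the second after the job is handed in, with the robot touching nothing.
It also fails if it takes over 51 s, if anything falls off the work surface, if the arm or the gripper's body presses on something with over 40 N, if the wrist force passes 120 N, or if a joint passes its speed limit or range.

ROBOT

A 7-joint arm with a two-finger parallel gripper is mounted at the origin on a cart in front of the work surface, level with it; the furniture and walls round the work are solid. World frame = base frame: x ahead of the robot, y to its left, z up, the work surface at z = 0. Lengths are in m, angles in rad, forces in N, time in s.
With the tool pointing down it reaches from about 0.425 to 0.875 m from the base axis. Payload 4.7 kg.
Tool frame: the origin (TCP) lies midway between the tips of the shut fingers; the grasp point (between the pads) lies 19 mm behind it; z points along the fingers, y is the line along which they close (so a half turn about z gives the same grasp; the last joint's range is limited). The gripper opens to 87 mm and grips with 3 to 60 N. Pads are 19 mm wide; open, the fingers measure 117 mm over their backs; the gripper's body (75 mm by 190 mm) begins 51 mm behind the grasp point.
Start: joints at [-1.107, 0.321, -0.07, 1.45, 0.023, 1.371, -0.057], TCP at [0.283, 0.585, 0.223] pointing down, gripper open.
Joint ranges: [-2.86, 2.86], [-0.3, 2.09], [-1.38, 1.24], [0.06, 2.45], [-1.56, 4.7], [0.09, 2.05], [-2.69, 2.69]. Speed limits (rad/s): [2.57, 2.57, 3.14, 3.14, 3.14, 3.14, 3.14].

INTERFACE

Orientations are given as [roll, pitch, yaw] about the fixed x, y, z axes, in that order (R = Rz(yaw) Ry(pitch) Rx(roll)).
In Python, from bench import arm, vision gives the robot as it stands. The module is installed in compiled form; this text tells all that it offers. Calls block until the motion is done:
- arm.move_pose(position, orientation): joint-space move of the TCP to a pose.
- arm.move_l(position, frame=None, vel=0.15, guard=None): straight line of the TCP; frame=None keeps the orientation; vel is the mean speed in m/s. With guard (N) it stops when the force on the tool has changed by that much, and returns True; else False.
- arm.goto_joints(angles): joint-space move.
- arm.move_gripper(opening, effort=None): opening from 0.0 (shut) to 1.0 (fully open); effort is the grip in N (None keeps the last); returns when the fingers have stopped.
- arm.wait(seconds).
- arm.inverse_kinematics(position, orientation): joint angles nearest the present ones, or None.
- arm.get_state(): the state.
- vision.grab_frame(name): name is "scene" or "side" or "wrist"; returns (picture, depth): 480x640x3 uint8, red, green, blue; 480x640 float32, m along the optical axis (not along the pixel's ray), 0 where there is no reading.
- vision.get_calibration(name): a dict with "fovy" (degrees; the focal length in pixels is half the picture's height over the tangent of half this angle, whatever the lens; pixels are square), "cx", "cy" (the principal point, pixels), "dist_coeffs" ([k1, k2, p1, p2, k3] as OpenCV has them; the pictures are not rectified), "rvec" (rotation vector, rad) and "tvec" (3), from world to camera coordinates, as OpenCV has them; the wrist camera has in their place "tool_from_camera" (4x4, takes a point from camera to tool coordinates, whose origin is the TCP and whose axes are the flange's). Camera axes: x right, y down, z forward; pixel columns grow to the right and rows downward; lengths in m; the calibration is good to about 2 mm. A picture is of the moment at which its call begins: read the wrist's pose just before it. get_calibration takes no time and is no camera call.
A pose or a line that the arm cannot do raises arm.IKError and nothing moves.
- arm.sign_off(): hands the job in; it is judged then, once.
Trained networks look in the newest picture that a camera, given by its name, has taken for a name from the list of things; names that differ only in an ending like _2 or _b are one class to them, and where a whole thing is asked for, a point or a joint stands for the part that bears it (a point fixed in the world has none). Each returns a list of dicts, best first, with "conf" (0 to 1); they miss things now and then, are a little off and sometimes report something else, mostly with a low value. They report only what shows in the picture. A call takes as long as a camera call.
- vision.search_frame(name, camera): "rect" ([left, top, right, bottom] in pixels, round what is visible of it).
The state is a dict: "time_s": time; "qpos": joint angles; "joint_vel": joint speeds; "joint_efforts": joint torques, N m; "position": TCP position; "tcp_rot": TCP orientation; "ft_force": force on the tool from outside, world axes, zero at the start; "torque": the same for the moment, N m; "grip_width": opening from 0.0 (shut) to 1.0 (fully open); "grasp_force": force on a finger pad.
Only numpy, scipy, OpenCV 4.12 (cv2) and the standard library are available. Lean on these libraries where they do the work, as an engineer would, in place of code of your own. Each camera call takes 0.05 s, during which the arm holds its last target. There are 200 camera calls.

## Working session

There is one attempt and no reset: what is moved stays moved. The work goes in short steps, each a Python script; the robot and the scene stay as the last script left them, time stands still between calls to the robot, and variables do not carry over. Pictures are saved under pics/ and viewed, at most 10 in all, crops included, and the job is handed in when it is done.

```bash
mkdir -p pics
cat > h.py <<'E'
import numpy as np, cv2
from bench import arm, vision
def K(c):
    f=240/np.tan(np.radians(c["fovy"])/2); return np.array([[f,0,c["cx"]],[0,f,c["cy"]],[0,0,1.]])
def cloud(name):
    """picture, world points HxWx3 (nan where no depth)"""
    from scipy.spatial.transform import Rotation as R
    s=arm.get_state(); im,d=vision.grab_frame(name); c=vision.get_calibration(name)
    v,u=np.mgrid[0:480,0:640]
    p=cv2.undistortPoints(np.stack([u,v],-1).reshape(-1,1,2).astype(float),K(c),np.array(c["dist_coeffs"])).reshape(480,640,2)
    P=np.dstack([p*d[...,None],d]).astype(float); P[d<=0]=np.nan
    if "rvec" in c:
        Rm=cv2.Rodrigues(np.array(c["rvec"],float))[0]; W=(P-np.array(c["tvec"]).ravel())@Rm
    else:
        T=np.array(c["tool_from_camera"]); Rt=R.from_euler("xyz",s["tcp_rot"]).as_matrix()
        W=(P@T[:3,:3].T+T[:3,3])@Rt.T+np.array(s["position"])
    return im,W
E
python3 - <<'E'
from h import *
ims=[]
for n in("scene","side"):
    im,W=cloud(n); ims.append(im); np.savez(n,im=im,W=W)
    for t in("isolator","isolator_handle","isolator_hasp","small_switch_knob"):
        for r in vision.search_frame(t,n)[:2]:
            l,tp,rr,b=map(int,r["rect"]); u,v=(l+rr)//2,(tp+b)//2
            print(n,t,r["conf"],r["rect"],W[v,u].round(3))
cv2.imwrite("pics/a.png",cv2.resize(np.vstack(ims),(0,0),fx=.625,fy=.625)[...,::-1])
print(arm.get_state())
E
```

```text
scene isolator 0.88 [247.1, 236.6, 344.3, 334.2] [ 0.415 -0.387  0.074]
scene isolator_handle 0.94 [281.3, 249.6, 304.5, 287.2] [ 0.413 -0.383  0.1  ]
scene isolator_hasp 0.87 [260.9, 238.5, 309.5, 261.2] [ 0.437 -0.326  0.101]
scene small_switch_knob 0.55 [332.9, 236.8, 353.0, 254.1] [ 0.589 -0.275  0.049]
side isolator 0.86 [335.0, 222.0, 440.4, 315.2] [ 0.448 -0.273  0.063]
side isolator_handle 0.64 [385.7, 216.0, 410.9, 247.3] [ 0.433 -0.326  0.1  ]
side isolator_hasp 0.89 [357.7, 242.3, 403.2, 269.1] [ 0.458 -0.319  0.064]
side small_switch_knob 0.48 [278.6, 266.1, 293.1, 291.2] [ 0.592 -0.249  0.053]
{'time_s': 0.5, 'qpos': array([-1.10692497,  0.3210418 , -0.07009529,  1.45054607,  0.02261661,
        1.37078621, -0.05688565]), 'joint_vel': array([ 0.00046659, -0.00024498,  0.00215928, -0.00060429, -0.00194879,
       -0.00018447,  0.00025626]), 'joint_efforts': array([-1.05792606e-04, -4.90608716e+01, -4.02406063e-01, -3.12463653e+01,
       -6.34860294e-02,  3.46404640e-02,  4.64295124e-05]), 'position': array([0.28262571, 0.58534253, 0.22253617]), 'tcp_rot': array([3.14158548e+00, 6.27402437e-05, 2.69185450e+00]), 'ft_force': array([ 0.67724312, -0.72578058, -0.34188744]), 'torque': array([-0.06057046, -0.01725672,  0.01146578]), 'grasp_force': 0.0, 'grip_width': 0.9983252044129135}
```

View pics/a.png

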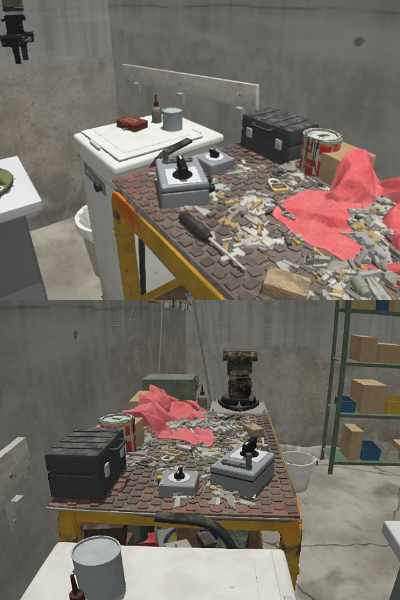

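The isolator is at about (0.42, -0.37) and the small box is beyond it at (0.59, -0.26). I'll look closer with the wrist camera.

Run:
```python
from h import *
T=np.array(vision.get_calibration("wrist")["tool_from_camera"]); print(T.round(3))
best=None
for z in(.36,.32,.28):
  for yaw in np.arange(-3.1,3.1,.3):
    R=cv2.Rodrigues(np.array([0,0,yaw]))[0]@np.diag([1,-1,-1]); 
    off=R@(T[:3,3]+T[:3,2]*0.35)
    p=[.43-off[0],-.36-off[1],z]
    q=arm.inverse_kinematics(p,[np.pi,0,yaw])
    if q is not None:
        c=np.abs(np.array(q)-arm.get_state()["qpos"])[[6,4]].sum()
        if best is None or c<best[0]: best=(c,p,yaw)
  if best: break
print(best)
arm.move_pose(best[1],[np.pi,0,best[2]])
im,W=cloud("wrist"); np.savez("wrist",im=im,W=W)
for t in("isolator","isolator_handle","isolator_hasp","small_switch_knob"):
    for r in vision.search_frame(t,"wrist")[:2]: print(t,r)
cv2.imwrite("pics/b.png",im[...,::-1]); s=arm.get_state(); print(s["time_s"],s["position"],s["qpos"])
```

```text
[[ 0.001 -0.97  -0.244  0.067]
 [ 1.     0.001  0.     0.001]
 [ 0.    -0.244  0.97  -0.163]
 [ 0.     0.     0.     1.   ]]
(np.float64(0.12410088351866522), [np.float64(0.44178042641333115), np.float64(-0.34624785489384324), 0.36], np.float64(0.7999999999999976))
isolator {'rect': [264.4, 136.1, 334.4, 166.5], 'conf': 0.3}
isolator_handle {'rect': [306.9, 186.9, 341.0, 250.3], 'conf': 0.93}
isolator_hasp {'rect': [266.4, 136.5, 335.2, 166.5], 'conf': 0.84}
small_switch_knob {'rect': [359.9, 39.6, 392.2, 72.6], 'conf': 0.77}
4.0833 [ 0.44199054 -0.34600512  0.3599547 ] [ 0.11182336  0.10127804  0.55721156  1.45903854 -0.05351174  1.59655769
 -0.10492146]
```

View pics/b.png

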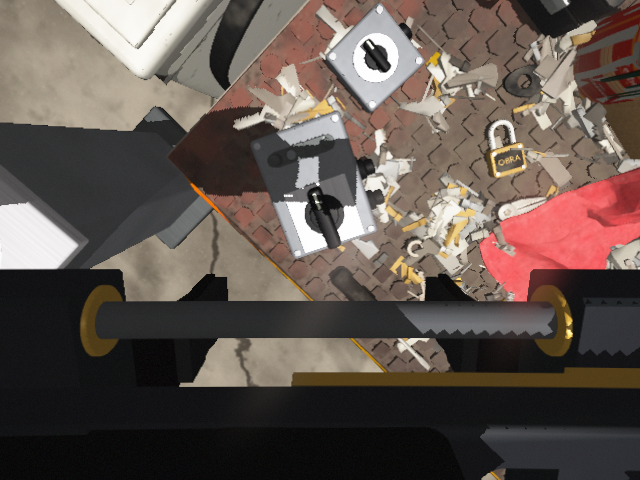

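Run:
```python
from h import *
pts=[]
D={n:np.load(n+".npz")["W"].reshape(-1,3) for n in("wrist","scene","side")}
for n,W in D.items():
    m=(np.hypot(W[:,0]-.43,W[:,1]+.36)<.14)&(W[:,2]>.03)
    Q=W[m]; t=Q[(Q[:,2]>.056)&(Q[:,2]<.067)]
    r=cv2.minAreaRect(t[:,:2].astype(np.float32)*1000); print(n,len(t),np.median(t[:,2]),r)
    hd=Q[(Q[:,2]>.094)&(Q[:,2]<.106)]; 
    from scipy.cluster.hierarchy import fclusterdata
    l=fclusterdata(hd[:,:2],.012,"distance")
    for k in set(l):
        h=hd[l==k]
        if len(h)>8: print("  top",len(h),cv2.minAreaRect(h[:,:2].astype(np.float32)*1000),h.mean(0).round(4))
W=np.load("wrist.npz")["W"]
for u,v in[(325,218),(318,192),(334,245),(275,158),(327,148),(375,55),(365,168)]: print(u,v,W[v,u].round(4))
```

```text
wrist 9170 0.06341370341628774 ((442.84490966796875, -323.80426025390625), (150.55401611328125, 110.18594360351562), 65.2746810913086)
  top 137 ((435.1669006347656, -270.3197326660156), (12.75926685333252, 13.187950134277344), 64.72502136230469) [ 0.4352 -0.2703  0.0993]
  top 887 ((429.5740661621094, -352.9793701171875), (69.64503479003906, 15.9869966506958), 67.26972198486328) [ 0.4302 -0.3523  0.1005]
scene 2637 0.062498033582949836 ((442.321044921875, -327.71221923828125), (152.15025329589844, 107.85517120361328), 65.30155944824219)
  top 43 ((435.4764099121094, -274.6722106933594), (12.039536476135254, 12.555991172790527), 68.4769515991211) [ 0.4349 -0.2753  0.0974]
  top 250 ((428.1734313964844, -357.5350646972656), (68.66905212402344, 14.774834632873535), 67.9425277709961) [ 0.426  -0.3618  0.0993]
side 2367 0.06322821049717976 ((442.74615478515625, -321.5149841308594), (150.57786560058594, 110.43437194824219), 65.35186767578125)
  top 59 ((434.2577819824219, -268.493408203125), (12.16220474243164, 11.509037971496582), 46.96561050415039) [ 0.4345 -0.267   0.0979]
  top 233 ((428.6231689453125, -350.9149169921875), (69.60848999023438, 16.16805076599121), 66.28012084960938) [ 0.429  -0.3452  0.0995]
325 218 [ 0.4319 -0.3531  0.1003]
318 192 [ 0.4463 -0.3273  0.0998]
334 245 [ 0.4178 -0.3821  0.1003]
275 158 [ 0.4388 -0.2701  0.1013]
327 148 [ 0.4852 -0.3011  0.0705]
375 55 [ 0.5915 -0.2667  0.0551]
365 168 [ 0.502  -0.3511  0.035 ]
```

Box yaw is -0.431 rad and all the sizes match. Handle first.

```bash
cat >> h.py <<'E'
C=np.array([.4428,-.3243]); YAW=-.431
Rb=np.array([[np.cos(YAW),-np.sin(YAW)],[np.sin(YAW),np.cos(YAW)]])
AX=C+Rb@[0,-.032]; RIV=C+Rb@[.03,.045]
E
python3 - <<'E'
from h import *
a0=np.radians(67.3); end=np.pi/2+YAW+1.59; x,y=.4294,-.3532
for a in np.linspace(a0,end,4):
    print(a, arm.inverse_kinematics([x,y,.077],[np.pi,0,a]))
arm.move_gripper(.55,15)
arm.move_pose([x,y,.16],[np.pi,0,a0])
print(arm.move_l([x,y,.077],vel=.1,guard=12), arm.get_state()["position"])
arm.move_gripper(0,15)
s=arm.get_state(); print(s["grip_width"]*87,s["grasp_force"])
for a in np.linspace(a0,end,9)[1:]: 
    arm.move_pose([x,y,.077],[np.pi,0,a]); s=arm.get_state(); print(s["time_s"],s["tcp_rot"][2].round(3),s["ft_force"].round(1),s["torque"].round(2))
arm.move_gripper(.55)
arm.move_l([x,y,.17])
im,W=cloud("wrist"); cv2.imwrite("pics/c.png",im[...,::-1])
Q=W[(W[...,2]>.094)&(W[...,2]<.106)&(np.hypot(W[...,0]-x,W[...,1]-y)<.05)]
print(len(Q)); 
if len(Q)>10: print(cv2.minAreaRect(Q[:,:2].astype(np.float32)*1000), np.degrees(YAW))
print(arm.get_state()["time_s"])
E
```

```text
1.1746065865921838 [ 0.16349468  0.26391145  0.54432601  1.87325105 -0.15668159  1.0465274
  0.37506607]
1.6930031666597545 [ 0.18799687  0.26070675  0.5157119   1.87244904 -0.14743085  1.04584224
  0.8855907 ]
2.2113997467273254 [ 0.21455608  0.25756111  0.4848299   1.87156746 -0.13767454  1.04519352
  1.39569464]
2.7297963267948964 [ 0.25128724  0.25373189  0.44232523  1.87032845 -0.12458854  1.04444201
  1.90298852]
False [ 0.42986249 -0.35361767  0.07767383]
15.946206746781371 14.9995910609141
7.7583 1.366 [ 4.3 -3.2 -3.6] [-0.6  -0.94  0.13]
8.0583 1.557 [ 4.8 -2.8 -2.5] [-0.6  -0.94 -0.01]
8.3583 1.749 [ 4.3 -1.9 -1.7] [-0.63 -0.91  0.02]
8.6583 1.942 [ 4.3 -3.3 -1.8] [-0.67 -0.85  0.11]
8.9583 2.135 [ 4.  -3.2 -0.7] [-0.69 -0.9   0.04]
9.2583 2.329 [ 4.2 -3.1 -1.5] [-0.76 -0.82  0.07]
9.5583 2.524 [ 3.5 -3.1 -1.7] [-0.78 -0.8   0.07]
9.8583 2.717 [ 3.6 -4.2 -0.6] [-0.88 -0.69 -0.05]
2558
((427.2341613769531, -352.2430114746094), (15.981258392333984, 64.65684509277344), 65.1378402709961) -24.694480970138482
11.5083
```

View pics/c.png

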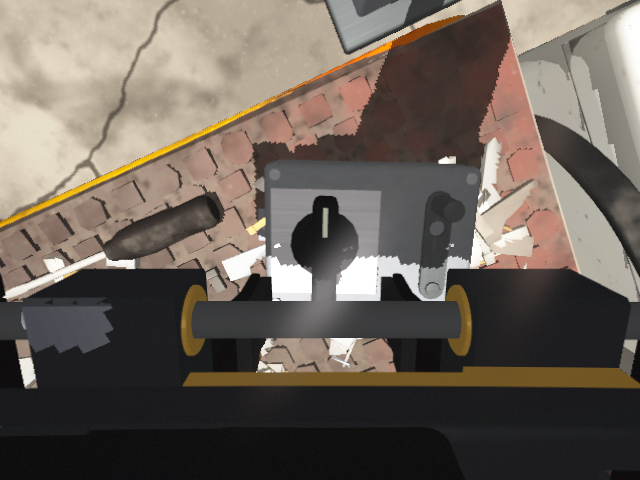

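The handle bar (around pixel (325,250)) now lies across the box at 155.1°, which is the full quarter turn. The stud is visible at (452,210), still folded. Next is the hasp.

Run:
```python
from h import *
def pose(t,z=.078,r=.06):  # t = hasp angle
    a=np.pi+YAW-t
    p=RIV+r*np.array([np.cos(a),np.sin(a)]); return [p[0],p[1],z],[np.pi,0,a]
print(RIV,pose(.02),pose(1.58))
for t in(.02,.8,1.59): print(arm.inverse_kinematics(*pose(t)))
arm.move_pose(*pose(.02,.16))
print(arm.move_l(pose(.02)[0],vel=.1,guard=10))
arm.move_gripper(0,12)
s=arm.get_state(); print(s["grip_width"]*87,s["grasp_force"],s["position"])
for t in np.linspace(.02,1.585,14)[1:]:
    arm.move_pose(*pose(t)); s=arm.get_state(); print(s["time_s"],s["position"].round(4),s["tcp_rot"][2].round(3),s["ft_force"].round(1),(s["grip_width"]*87).round(1))
arm.move_gripper(.5)
arm.move_l(pose(1.585,.17)[0])
p,o=pose(1.585,.3); arm.move_pose([.44,-.346,.36],[np.pi,0,.8])
im,W=cloud("wrist"); cv2.imwrite("pics/d.png",im[...,::-1])
Q=W[(W[...,2]>.09)&(W[...,2]<.106)&(np.hypot(W[...,0]-C[0],W[...,1]-C[1])<.16)]
l=(np.hypot(*(Q[:,:2]-AX).T)<.045)
for q in(Q[l],Q[~l]):
    if len(q)>5: print(len(q),cv2.minAreaRect(q[:,:2].astype(np.float32)*1000))
s=Q[~l][:,:2]; m=np.array(cv2.minAreaRect(s.astype(np.float32))[0])-RIV
print("hasp",np.pi+YAW-np.arctan2(m[1],m[0]),np.hypot(*m),arm.get_state()["time_s"])
```

```text
[ 0.48885653 -0.29594871] ([np.float64(0.4348558317153605), np.float64(-0.2697967618722552), 0.078], [3.141592653589793, 0, 2.690592653589793]) ([np.float64(0.5144239567094866), np.float64(-0.2416688141671771), 0.078], [3.141592653589793, 0, 1.130592653589793])
[ 0.25352067  0.15233123  0.26950796  1.96851805 -0.04724044  1.02665652
  1.66431943]
[ 0.15179053  0.18313702  0.29561071  1.93525477 -0.06185752  1.0318228
  0.8143091 ]
[ 0.07161698  0.27376348  0.36909625  1.83575804 -0.11252663  1.05242043
  0.0338506 ]
False
13.624076826836333 12.000026553869247 [ 0.43480974 -0.26981389  0.07805225]Traceback (most recent call last):
  File "<stdin>", line 12, in <module>
AttributeError: 'float' object has no attribute 'round'
```

The stud is gripped and one step is done. I'll continue from there.

Run:
```python
from h import *
def pose(t,z=.078,r=.06):
    a=np.pi+YAW-t
    p=RIV+r*np.array([np.cos(a),np.sin(a)]); return [p[0],p[1],z],[np.pi,0,a]
for t in np.linspace(.02,1.585,14)[2:]:
    arm.move_pose(*pose(t)); s=arm.get_state(); print(round(s["time_s"],2),s["position"].round(4),s["tcp_rot"][2].round(3),s["ft_force"].round(1),round(s["grip_width"]*87,1))
arm.move_gripper(.5)
arm.move_l(pose(1.585,.17)[0])
arm.move_pose([.44,-.346,.36],[np.pi,0,.8])
im,W=cloud("wrist"); cv2.imwrite("pics/d.png",im[...,::-1])
Q=W[(W[...,2]>.09)&(W[...,2]<.106)&(np.hypot(W[...,0]-C[0],W[...,1]-C[1])<.16)]
l=(np.hypot(*(Q[:,:2]-AX).T)<.045)
for q in(Q[l],Q[~l]):
    if len(q)>5: print(len(q),cv2.minAreaRect(q[:,:2].astype(np.float32)*1000))
m=np.array(cv2.minAreaRect(Q[~l][:,:2].astype(np.float32))[0])-RIV
print("hasp",np.pi+YAW-np.arctan2(m[1],m[0]),np.hypot(*m),arm.get_state()["time_s"])
```

```text
14.11 [ 0.4425 -0.2579  0.078 ] 2.455 [-0.9 -1.   1.2] 13.8
14.37 [ 0.4474 -0.2528  0.0781] 2.335 [0.2 0.2 1.3] 13.2
14.62 [ 0.4528 -0.2482  0.078 ] 2.215 [-0.9 -0.1  1.6] 13.2
14.88 [ 0.4589 -0.2442  0.078 ] 2.095 [-1.4 -0.4  2.4] 13.3
15.12 [ 0.4653 -0.2409  0.078 ] 1.975 [-0.7  0.1  2.3] 13.6
15.38 [ 0.472  -0.2385  0.078 ] 1.854 [-0.6  0.1  1.5] 13.1
15.62 [ 0.4791 -0.2368  0.078 ] 1.734 [-0.1  0.1  2.9] 13.5
15.88 [ 0.4864 -0.236   0.078 ] 1.614 [0.1 0.2 1.8] 13.9
16.12 [ 0.4935 -0.236   0.078 ] 1.493 [-1.1  1.2  2.8] 13.4
16.38 [ 0.5008 -0.2369  0.078 ] 1.373 [0.2 1.2 2.9] 13.8
16.62 [ 0.5079 -0.2386  0.078 ] 1.253 [0.3 2.9 2.7] 13.7
16.88 [ 0.5147 -0.2412  0.078 ] 1.132 [1.1 2.7 2.9] 13.5
949 ((429.3782958984375, -352.97821044921875), (16.253070831298828, 69.69969940185547), 65.29901885986328)
167 ((513.0037231445312, -241.06613159179688), (12.944351196289062, 13.229923248291016), 44.70396423339844)
hasp 1.5542854775809702 0.05995984960286516 19.4167
```

View pics/d.png

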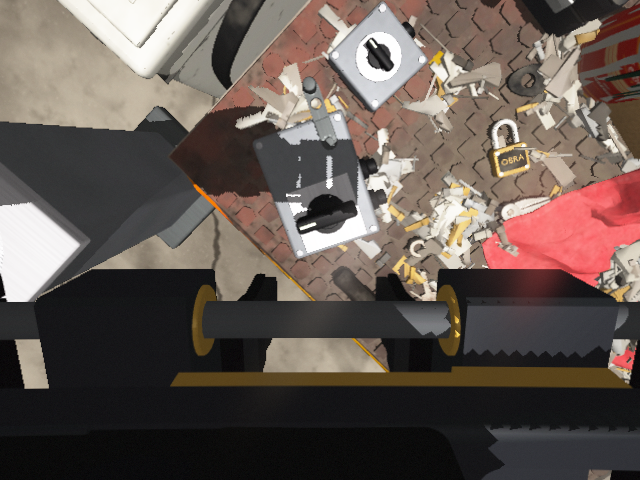

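The picture shows the handle across the box at (327,213). The hasp stands square out past the end, with its stud at (310,85) and the hole at about (316,103), clear of the edge. The small knob at (378,55) looks unchanged.

```bash
python3 -c "
from h import *
print(arm.sign_off())"
```

```text
the job is handed in; nothing more can be done
None
```

The isolator handle is fully off (measured about 1.57 rad) and the hasp is swung square out (about 1.55 rad) and released. The small switch box was left alone, and I handed the job in at about 19.5 s.

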